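# Sort the clipped kit parts into their trays

### The arm

A 6-joint arm with a two-finger parallel gripper is mounted at the origin on the work surface. World frame = base frame: x ahead of the robot, y to its left, z up, the work surface at z = 0. Lengths are in m, angles in degrees, forces in N, time in s.
With the tool pointing down it reaches from about 0.4 to 0.825 m from the base axis. Payload 7 kg.
Tool frame: the origin (TCP) lies midway between the tips of the shut fingers; the grasp point (between the pads) lies 19 mm behind it; z points along the fingers, y is the line along which they close (so a half turn about z gives the same grasp; the last joint's range is limited). The gripper opens to 88 mm and grips with 3 to 60 N. Pads are 19 mm wide; open, the fingers measure 130 mm over their backs; the gripper's body (78 mm by 193 mm) begins 47 mm behind the grasp point.
Start: joints at [89.444, 20.546, 0.682, 0, -70.136, -16.507], TCP at [0.198, 0.645, 0.196] pointing down, gripper open.
Joint ranges: [-176.03, 176.03], [-82.01, 121.73], [-58.28, 71.71], [-173.87, 95.51], [-174.79, -0.11], [-173.66, 173.66]. Speed limits (degrees/s): [136.94, 136.94, 172.46, 180, 180, 180].

### API

Orientations are given as [roll, pitch, yaw] about the fixed x, y, z axes, in that order (R = Rz(yaw) Ry(pitch) Rx(roll)).
In Python, from plant import ctrl gives the robot as it stands. The module is installed in compiled form; this text tells all that it offers.
- The arm moves only by the tool send_rows, never from a script. Its argument "plan" is a list that holds one entry, the list of rows, each a list of 6 numbers: the shift along the tool's x, y, z in shares of 75 cm (1.0 is 75 cm), then the turn, a rotation vector about the tool's x, y, z in normalised numbers (1 is 360 degrees). A call has 1 to 8 rows; each row is the pose to reach, as a shift and turn from the pose commanded when the call began, along the tool's axes at that moment; what a row does not reach only later rows make up. A row lasts 1/12 s, in which the tool goes at most 41.7 mm and 7.16 degrees, less where a joint would pass 70% of its speed; a pose out of reach is approached as far as the arm can. A call with a gripper value outside its range is refused whole. "fingers" is the opening, from 0 (shut) to 1 (fully open), set as the call begins (left out, the last holds). The fingers move at their own pace and stop on an object; the grip force is fixed at half the most. Time passes only in rows, so rows that repeat a pose let the fingers close. It gives the time, the measured TCP pose, the force, the opening and the grip force at its end, in the units of the state.
- ctrl.get_obs(): the state, without advancing time (a new reading comes with each control period).
- ctrl.snapshot(name): name is "scene" or "top" or "wrist"; returns a dict with "img" (480x640x3 uint8, red, green, blue), "K" (3x3 intrinsics, pixels), "pose" (4x4, takes a point from camera to world coordinates). Camera axes: x right, y down, z forward; pixel columns grow to the right and rows downward; lengths in m; the calibration is good to about 2 mm. A picture is of the moment at which its call begins. There is no depth.
- ctrl.close_job(): hands the job in; it is judged then, once.
The state is a dict: "clock": time; "joint_pos": joint angles; "qvel": joint speeds; "tau": joint torques, N m; "tool_pos": TCP position; "orientation": TCP orientation; "force": force on the tool from outside, world axes, zero at the start; "moment": the same for the moment, N m; "opening": finger opening in m; "gripper_force": force on a finger pad.
Only numpy, scipy, OpenCV 4.12 (cv2) and the standard library are available. Lean on these libraries where they do the work, as an engineer would, in place of code of your own. Each camera call takes 0.05 s, during which the arm holds its last target. There are 200 camera calls.

### The job

Sort the four loose grey kit parts on the cutting mat into the three plywood trays: the wing panel goes into the tray that already holds a wing panel, the drop tank into the one with a drop tank, and both wheels into the one with a wheel. Set each part down gently, flat on the tray's floor beside what is already there and not on top of it; do not drop or toss the parts. The parts already in the trays must stay there, lying flat.

Things in the scene. Friction and masses are not known exactly. Their poses are not given: they have to be found in the camera images.
- wing: Loose on the mat: grey plastic model wing panel lying flat: trapezoid plate 75 mm long (span, along its x), 50 mm wide at the root (-x end) and 36 mm at the tip (+x end), 43 mm in the middle, 8 mm thick, the sides upright for 6.5 mm and bevelled above. Origin: middle of the plate (mid-span, mid-chord, half thickness); z up. Weighs about 20 g. 
- tank: Loose on the mat: grey plastic model drop tank (fuel tank) lying on its side: a slender body of revolution 82 mm long along its x, 20 mm diameter in the middle 20 mm, tapering to both ends, with four small fins in an X at the -x end (26 mm across the fin tips) that stop it rolling. Origin: mid-length on its axis, 10 mm above what it lies on. Weighs about 20 g. 
- wheel_a: Loose on the mat: grey plastic model wheel lying flat: a disc 28 mm in diameter and 10 mm thick with a round hub. Origin: its centre, 5 mm above what it lies on; z is the axle. Weighs about 14 g. 
- wheel_b: Loose on the mat, the same as wheel_a (the two are interchangeable in use): grey plastic model wheel lying flat: a disc 28 mm in diameter and 10 mm thick with a round hub. Origin: its centre, 5 mm above what it lies on; z is the axle. Weighs about 14 g. 
- tray_wing: Fixed open plywood tray, one of three alike: outside 106 (its x) x 186 (its y) x 14 mm high, walls and floor 3 mm (inside 100 x 180, 11 deep). On the mat behind the loose parts, its long side across in front of the robot. Origin: centre of its underside; inner floor at z = 3 mm. This one holds first_wing in its +y half; its -y half is free.
- tray_tank: Fixed open plywood tray, one of three alike: outside 106 (its x) x 186 (its y) x 14 mm high, walls and floor 3 mm (inside 100 x 180, 11 deep). On the mat behind the loose parts, its long side across in front of the robot. Origin: centre of its underside; inner floor at z = 3 mm. This one holds first_tank in its -y half; its +y half is free.
- tray_wheel: Fixed open plywood tray, one of three alike: outside 106 (its x) x 186 (its y) x 14 mm high, walls and floor 3 mm (inside 100 x 180, 11 deep). On the mat behind the loose parts, its long side across in front of the robot. Origin: centre of its underside; inner floor at z = 3 mm. This one holds first_wheel near its +y end; the rest is free for two more wheels.
- first_wing: Loose, already in tray_wing, span along the tray: grey plastic model wing panel lying flat: trapezoid plate 75 mm long (span, along its x), 50 mm wide at the root (-x end) and 36 mm at the tip (+x end), 43 mm in the middle, 8 mm thick, the sides upright for 6.5 mm and bevelled above. Origin: middle of the plate (mid-span, mid-chord, half thickness); z up. Weighs about 20 g. 
- first_tank: Loose, already in tray_tank, lying along it: grey plastic model drop tank (fuel tank) lying on its side: a slender body of revolution 82 mm long along its x, 20 mm diameter in the middle 20 mm, tapering to both ends, with four small fins in an X at the -x end (26 mm across the fin tips) that stop it rolling. Origin: mid-length on its axis, 10 mm above what it lies on. Weighs about 20 g. 
- first_wheel: Loose, already lying in tray_wheel: grey plastic model wheel lying flat: a disc 28 mm in diameter and 10 mm thick with a round hub. Origin: its centre, 5 mm above what it lies on; z is the axle. Weighs about 14 g. 

How it is judged:
By the outcome, as a careful person would: the job done as asked, in the order asked, and still so for the second after the job is handed in, with the robot touching nothing.
It also fails if it takes over 115 s, if anything falls off the work surface, if the arm or the gripper's body presses on something with over 40 N, if the wrist force passes 120 N, or if a joint passes its speed limit or range.

## Working session

There is one attempt and no reset: what is moved stays moved. The work goes in short steps, Python scripts to look and compute and a tool call to move; the robot and the scene stay as the last step left them, time stands still between calls to the robot, and variables do not carry over. Pictures are saved under pics/ and viewed, at most 14 in all, crops included, and the job is handed in when it is done.

Besides the shell and the picture viewer there is one more tool, called by a JSON object that holds its "api" and its "payload". send_rows: Moves the arm, as the interface text tells. Its arguments: {"type":"object","properties":{"plan":{"type":"array","items":{"type":"array","items":{"type":"array","items":{"type":"number"}}}},"fingers":{"type":"number"}},"required":["plan"]}

```bash
mkdir -p pics; ls; python3 - <<'E'
from plant import ctrl
import cv2
for n in("top","scene"):
    s=ctrl.snapshot(n); cv2.imwrite(f"pics/{n}0.png",s["img"][:,:,::-1]); print(n,s["K"].round(1).tolist(),s["pose"].round(3).tolist())
o=ctrl.get_obs(); print(o)
E
```

```text
pics
top [[494.7, 0.0, 316.1], [0.0, 494.7, 242.8], [0.0, 0.0, 1.0]] [[0.009, -0.978, 0.208, 0.365], [-1.0, -0.009, -0.001, 0.003], [0.003, -0.208, -0.978, 0.866], [0.0, 0.0, 0.0, 1.0]]
scene [[527.9, 0.0, 317.4], [0.0, 527.9, 244.2], [0.0, 0.0, 1.0]] [[-0.78, 0.354, -0.515, 1.071], [0.625, 0.42, -0.658, 0.701], [-0.017, -0.836, -0.549, 0.632], [0.0, 0.0, 0.0, 1.0]]
{'clock': 0.1, 'joint_pos': array([ 8.94437958e+01,  2.05869709e+01,  6.38699935e-01, -1.76473960e-02,
       -7.01362169e+01, -1.65044472e+01]), 'qvel': array([-0.03900779, -0.06634873,  0.136639  ,  0.07960826,  0.0396021 ,
        0.00463604]), 'tau': array([-1.90631086e-03, -5.84163952e+01,  2.93749523e+01,  7.01541200e+00,
        1.01791124e-02, -4.98076213e-05]), 'tool_pos': array([0.19795031, 0.64480997, 0.19481831]), 'orientation': array([ 1.79914280e+02, -8.09730913e-03, -1.70666539e+01]), 'force': array([ 0.0129579 ,  0.44813678, -0.8633882 ]), 'moment': array([0.01314066, 0.02018496, 0.00138937]), 'gripper_force': 0.0, 'opening': 0.08757917692536367}
```

View pics/top0.png

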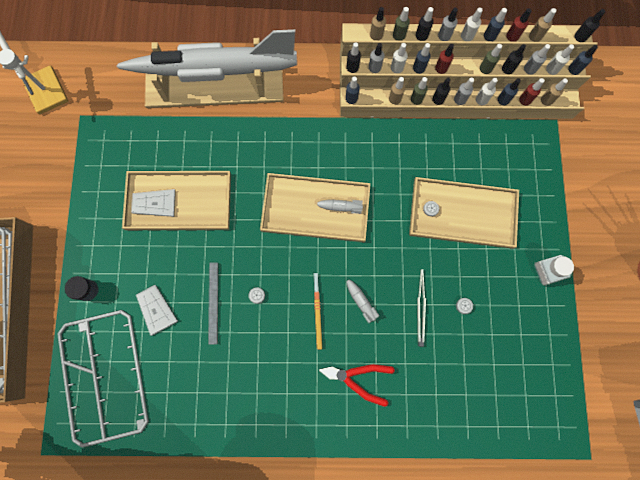

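View pics/scene0.png

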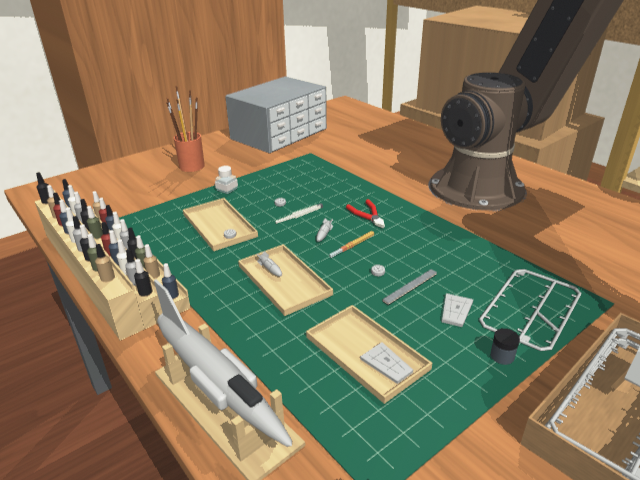

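The top view shows the wing tray at (177,201), the tank tray at (315,207) and the wheel tray at (465,212). The loose wing is at (156,310), the wheels at (257,296) and (465,306), and the tank at (363,301). In the scene view, the wing is at (457,309), the wheels at (378,269) and (280,201), and the tank at (325,230). A ruler, a knife and tweezers lie between the parts.

```bash
cat > h.py <<'E'
import numpy as np, cv2
from plant import ctrl
def ray(s,uv,z):
    K,P=s["K"],s["pose"]; uv=np.atleast_2d(np.asarray(uv,float))
    d=(np.c_[uv,np.ones(len(uv))]@np.linalg.inv(K).T)@P[:3,:3].T
    return P[:3,3]+d*((z-P[2,3])/d[:,2])[:,None]
def tri(s1,p1,s2,p2):
    M=[];
    for s,p in((s1,p1),(s2,p2)): M.append(s["K"]@np.linalg.inv(s["pose"])[:3])
    X=cv2.triangulatePoints(M[0],M[1],np.float64(p1).reshape(2,1),np.float64(p2).reshape(2,1)).ravel(); return X[:3]/X[3]
def grey(s,box=None):
    h=cv2.cvtColor(s["img"],cv2.COLOR_RGB2HSV); m=((h[...,1]<45)&(h[...,2]>85)).astype(np.uint8)*255
    if box:
        k=np.zeros_like(m); x0,y0,x1,y1=box; k[y0:y1,x0:x1]=255; m&=k
    m=cv2.morphologyEx(m,cv2.MORPH_CLOSE,np.ones((5,5)))
    c=max(cv2.findContours(m,cv2.RETR_EXTERNAL,cv2.CHAIN_APPROX_NONE)[0],key=cv2.contourArea)
    return c[:,0,:]
def cen(c):
    m=cv2.moments(c.reshape(-1,1,2)); return np.array([m["m10"],m["m01"]])/m["m00"]
def axis(c,s,z):
    """area centroid, min-area rectangle (mm, deg in world) of contour cast on plane z"""
    w=ray(s,c,z)[:,:2].astype(np.float32)*1000
    r=cv2.minAreaRect(w); M=cv2.moments(w.reshape(-1,1,2)); g=np.array([M["m10"],M["m01"]])/M["m00"]
    b=cv2.boxPoints(r); e=[b[1]-b[0],b[2]-b[1]]; e=max(e,key=np.linalg.norm)
    return g.round(1),np.round(r[0],1),np.sort(r[1]).round(1),round(float(np.degrees(np.arctan2(e[1],e[0]))),1)
E
python3 - <<'E'
from h import *
t=ctrl.snapshot("top"); s=ctrl.snapshot("scene")
B={"wing":((130,280,185,340),(435,288,478,330),.008),"wheel1":((243,282,272,310),(364,258,392,280),.01),"tank":((340,272,384,326),(314,214,338,245),.01),"wheel2":((452,294,479,320),(270,193,289,209),.01),
"fwing":((130,180,180,222),(355,338,415,385),.011),"ftank":((312,192,364,216),(252,250,285,280),.013),"fwheel":((420,196,443,220),(222,227,240,240),.013)}
for n,(a,b,z) in B.items():
    ca,cb=grey(t,a),grey(s,b)
    print(n,*axis(ca,t,z),"tri",(tri(t,cen(ca),s,cen(cb))*1000).round(1))
# trays: outer contour by wood colour
h=cv2.cvtColor(t["img"],cv2.COLOR_RGB2HSV); m=((h[...,0]<35)|(h[...,1]<60)).astype(np.uint8)*255
for n,(x0,y0,x1,y1) in {"wing":(115,160,240,240),"tank":(252,165,378,248),"wheel":(403,170,528,252)}.items():
    k=m*0; k[y0:y1,x0:x1]=m[y0:y1,x0:x1]
    c=max(cv2.findContours(k,0,cv2.CHAIN_APPROX_NONE)[0],key=cv2.contourArea)[:,0,:]
    print("tray",n,*axis(c,t,.014))
E
```

```text
wing [427.  279.1] [429.  279.6] [50.6 76.9] 28.9 tri [426.8 279.4   6.2]
wheel1 [453.2 105.1] [453.3 104.9] [25.9 27.7] 2.1 tri [453.2 105.2   9.2]
tank [444.1 -76.9] [447.4 -75.9] [22.5 82.4] 31.9 tri [442.9 -76.3  15. ]
wheel2 [ 438.6 -253.7] [ 438.5 -253.2] [25.7 27.9] -89.5 tri [ 438.2 -253.6    9.2]
fwing [617.4 294.8] [617.7 296.7] [50.4 76.9] -89.5 tri [617.6 295.3   9.6]
ftank [615.1 -42.7] [617.  -38.9] [24. 81.] 83.2 tri [614.1 -42.8  17.7]
fwheel [ 611.4 -202.2] [ 611.5 -202.4] [25.1 26.4] -2.1 tri [ 611.1 -202.1   12.5]
tray wing [622.5 253.6] [621.6 253.4] [110.  190.6] -89.4
tray tank [611.8   4.8] [611.5   5. ] [110.4 188.8] 84.5
tray wheel [ 604.6 -261.5] [ 604.5 -261.4] [110.4 189.7] 83.0
```

```bash
cat >> h.py <<'E'
from scipy.spatial.transform import Rotation as R
def go(x,y,z,yaw):
    "mm, deg -> row from the measured pose"
    o=ctrl.get_obs(); A=R.from_euler("xyz",o["orientation"],degrees=True); B=R.from_euler("xyz",[180,0,yaw],degrees=True)
    d=A.inv().apply(np.array([x,y,z])/1000-o["tool_pos"])*100; r=(A.inv()*B).as_rotvec(degrees=True)
    print("row",d.round(2).tolist(),r.round(1).tolist(),"t",round(o["clock"],2),"J",o["joint_pos"].round(0))
E
python3 -c "
from h import *
go(429,279.6,150,-151.1)"
```

```text
row [32.8, 28.14, 4.54] [0.0, -0.1, 134.0] t 0.2 J [ 89.  21.   1.  -0. -70. -17.]
```

Units first: shifts go in shares of 75 cm and turns go in shares of 360 degrees. So 32.8 cm / 75 = 0.4373, 28.1 cm / 75 = 0.3747, 134 degrees / 360 = 0.3722.

{"api": "send_rows", "payload": {"plan": [[[0.4373, 0.3747, 0, 0, 0, 0.3722], [0.4373, 0.3747, 0, 0, 0, 0.3722], [0.4373, 0.3747, 0, 0, 0, 0.3722], [0.4373, 0.3747, 0, 0, 0, 0.3722], [0.4373, 0.3747, 0, 0, 0, 0.3722], [0.4373, 0.3747, 0, 0, 0, 0.3722], [0.4373, 0.3747, 0, 0, 0, 0.3722], [0.4373, 0.3747, 0, 0, 0, 0.3722]]], "fingers": 0.75}}

```text
clock: 0.87
tool_pos: [0.377, 0.3618, 0.1958]
orientation: [-180.0, 0.0, -74.7]
force: [1.1, 0.8, 0.0]
opening: 0.0657
gripper_force: 0.0
```

```bash
python3 -c "
from h import *
go(429,279.6,150,-151.1)"
```

```text
row [9.3, -2.85, 4.58] [0.0, 0.0, 76.4] t 0.87 J [ 65.   6. -18.  -0. -65. -50.]
```

To row units: 9.3 cm / 75 = 0.124, 4.5 cm / 75 = 0.06, 76.4 degrees / 360 = 0.2122.

{"api": "send_rows", "payload": {"plan": [[[0.124, -0.0373, 0.06, 0, 0, 0.2122], [0.124, -0.0373, 0.06, 0, 0, 0.2122], [0.124, -0.0373, 0.06, 0, 0, 0.2122], [0.124, -0.0373, 0.06, 0, 0, 0.2122], [0.124, -0.0373, 0.06, 0, 0, 0.2122], [0.124, -0.0373, 0.06, 0, 0, 0.2122], [0.124, -0.0373, 0.06, 0, 0, 0.2122], [0.124, -0.0373, 0.06, 0, 0, 0.2122]]]}}

```text
clock: 1.53
tool_pos: [0.4285, 0.2814, 0.1506]
orientation: [180.0, -0.0, -132.0]
force: [0.9, -0.0, 0.3]
opening: 0.0659
gripper_force: 0.0
```

```bash
python3 -c "
from h import *
go(429,279.6,150,-151.1)"
```

```text
row [0.1, -0.16, 0.06] [-0.0, -0.0, 19.1] t 1.53 J [ 55.   7. -23.  -0. -59. -97.]
```

To row units: -0.1 cm / 75 = -0.0013, 19.1 degrees / 360 = 0.0531.

{"api": "send_rows", "payload": {"plan": [[[0.0013, -0.0013, 0, 0, 0, 0.0531], [0.0013, -0.0013, 0, 0, 0, 0.0531], [0.0013, -0.0013, 0, 0, 0, 0.0531], [0.0013, -0.0013, 0, 0, 0, 0.0531], [0.0013, -0.0013, 0, 0, 0, 0.0531]]]}}

```text
clock: 1.95
tool_pos: [0.4285, 0.2802, 0.1506]
orientation: [180.0, -0.0, -150.6]
force: [0.9, -0.7, 0.3]
opening: 0.0655
gripper_force: 0.0
```

```bash
python3 - <<'E'
from h import *
s=ctrl.snapshot("wrist"); cv2.imwrite("pics/w1.png",s["img"][:,:,::-1])
go(429,279.6,150,-151.1); print(s["pose"].round(3).tolist(), s["K"].round(0).tolist())
E
```

```text
row [-0.01, -0.08, 0.06] [0.0, -0.0, 0.5] t 2.0 J [  55.    7.  -23.   -0.  -59. -116.]
[[-0.491, 0.837, 0.243, 0.363], [0.871, 0.471, 0.138, 0.243], [0.0, 0.279, -0.96, 0.339], [0.0, 0.0, 0.0, 1.0]] [[385.0, 0.0, 319.0], [0.0, 385.0, 234.0], [0.0, 0.0, 1.0]]
```

View pics/w1.png

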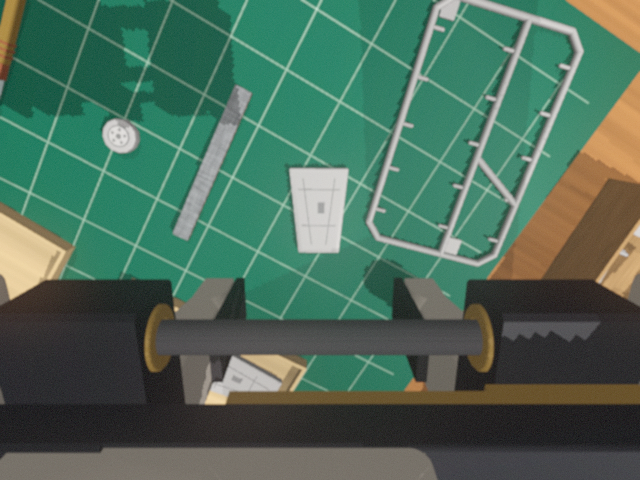

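The wing is at about (319,210), root end up, and centred between the finger lines. The frame to the right leaves room for the fingers.

```bash
python3 - <<'E'
from h import *
s=ctrl.snapshot("wrist"); c=grey(s,(280,160,356,262))
print(*axis(c,s,.006)); go(429,279.6,3,-151.1)
E
```

```text
[427.7 279.1] [429.6 280.5] [50.9 77.9] 29.4
row [-0.01, -0.08, 14.77] [0.0, -0.0, 0.5] t 2.05 J [  55.    7.  -23.   -0.  -59. -116.]
```

To row units: 13.5 cm / 75 = 0.18, -0.05 cm / 75 = -0.0007.

{"api": "send_rows", "payload": {"plan": [[[0, -0.0007, 0.0533, 0, 0, 0], [0, -0.0007, 0.1067, 0, 0, 0], [0, -0.0007, 0.1467, 0, 0, 0], [0, -0.0007, 0.1733, 0, 0, 0], [0, -0.0007, 0.18, 0, 0, 0], [0, -0.0007, 0.18, 0, 0, 0]]], "fingers": 0.56}}

```text
clock: 2.55
tool_pos: [0.4282, 0.279, 0.0144]
orientation: [-179.9, -0.2, -150.7]
force: [-0.7, -0.0, 0.5]
opening: 0.0488
gripper_force: 0.0
```

```bash
python3 - <<'E'
from h import *
s=ctrl.snapshot("wrist"); cv2.imwrite("pics/w2.png",s["img"][:,:,::-1])
go(429.4,280,3,-150.7)
E
```

```text
row [-0.05, -0.01, 1.28] [-0.0, -0.0, 0.0] t 2.6 J [  55.   17.  -33.    0.  -41. -116.]
```

View pics/w2.png

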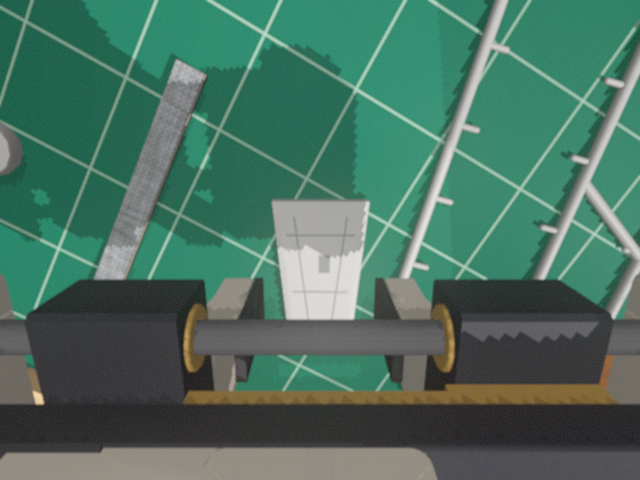

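The wing is centred between the fingers at column 320. The frame is just clear on the right, at (405,270).

To row units: 1.1 cm / 75 = 0.0147, -0.05 cm / 75 = -0.0007.

{"api": "send_rows", "payload": {"plan": [[[-0.0007, 0, 0.004, 0, 0, 0], [-0.0007, 0, 0.008, 0, 0, 0], [-0.0007, 0, 0.012, 0, 0, 0], [-0.0007, 0, 0.0147, 0, 0, 0], [-0.0007, 0, 0.0147, 0, 0, 0], [-0.0007, 0, 0.0147, 0, 0, 0]]]}}

```text
clock: 3.1
tool_pos: [0.4293, 0.2801, 0.0048]
orientation: [180.0, 0.0, -150.7]
force: [0.4, -0.6, 1.0]
opening: 0.049
gripper_force: 0.0
```

{"api": "send_rows", "payload": {"plan": [[[0, 0, 0, 0, 0, 0], [0, 0, 0, 0, 0, 0], [0, 0, 0, 0, 0, 0], [0, 0, 0, 0, 0, 0], [0, 0, 0, 0, 0, 0], [0, 0, 0, 0, 0, 0]]], "fingers": 0.3}}

```text
clock: 3.6
tool_pos: [0.4292, 0.2801, 0.0047]
orientation: [-180.0, 0.0, -150.8]
force: [-0.6, -0.4, 0.5]
opening: 0.0266
gripper_force: 0.0
```

```bash
python3 - <<'E'
from h import *
s=ctrl.snapshot("wrist"); cv2.imwrite("pics/w3.png",s["img"][:,:,::-1])
t=ctrl.snapshot("scene"); cv2.imwrite("pics/s3.png",cv2.resize(t["img"][230:350,380:540,::-1],None,fx=4,fy=4))
print(ctrl.get_obs()["force"],ctrl.get_obs()["opening"])
E
```

```text
[-0.87725281  0.35916212  0.50241671] 0.026794327579244576
```

View pics/w3.png

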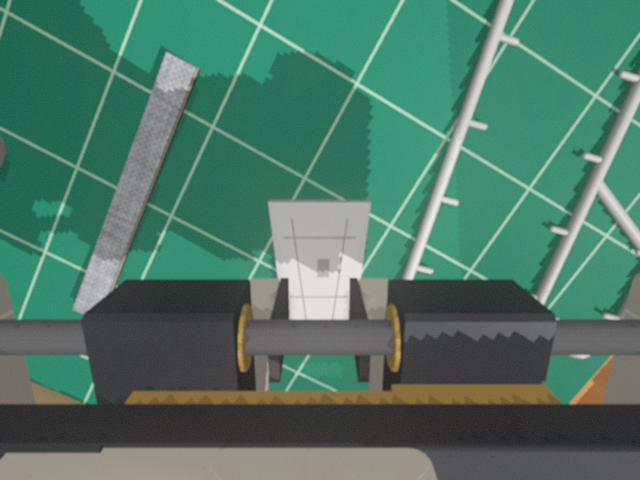

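View pics/s3.png

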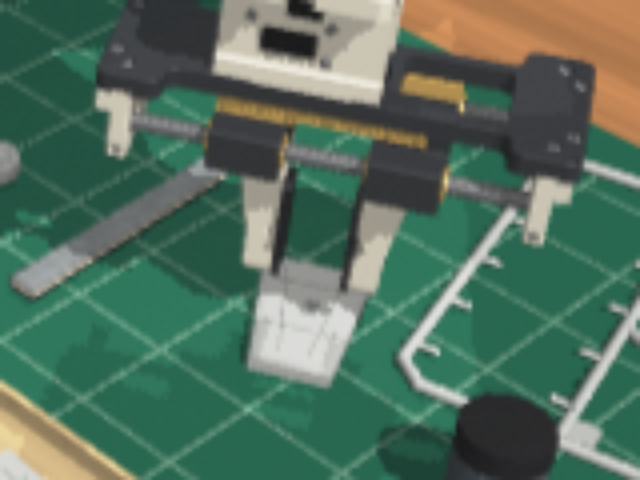

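```bash
python3 - <<'E'
from h import *
t=ctrl.snapshot("scene"); M=t["K"]@np.linalg.inv(t["pose"])[:3]
d=np.array([-.489,.872,0])
for z in(.000,.005,.010,.015,.02):
  for k in(-.034,-.0135,.0135,.034):
    p=M@np.r_[np.array([.4293,.2801,z])+k*d,1]; print(z,k,((p[:2]/p[2]-[380,230])*4).round(0))
E
```

```text
0.0 -0.034 [224. 313.]
0.0 -0.0135 [269. 324.]
0.0 0.0135 [329. 338.]
0.0 0.034 [376. 349.]
0.005 -0.034 [225. 305.]
0.005 -0.0135 [270. 315.]
0.005 0.0135 [331. 329.]
0.005 0.034 [377. 340.]
0.01 -0.034 [226. 297.]
0.01 -0.0135 [271. 307.]
0.01 0.0135 [332. 321.]
0.01 0.034 [379. 332.]
0.015 -0.034 [227. 288.]
0.015 -0.0135 [273. 298.]
0.015 0.0135 [334. 312.]
0.015 0.034 [381. 323.]
0.02 -0.034 [228. 279.]
0.02 -0.0135 [274. 290.]
0.02 0.0135 [335. 304.]
0.02 0.034 [382. 314.]
```

```bash
python3 - <<'E'
from h import *
t=ctrl.snapshot("wrist"); M=t["K"]@np.linalg.inv(t["pose"])[:3]
d=np.array([-.489,.872,0]); o=ctrl.get_obs(); print(o["tool_pos"],o["opening"]); print("campos",t["pose"][:3,3])
for z in(.005,.015,.025,.035,.045):
    print(z,[ (lambda p:(p[:2]/p[2]).round(0).tolist())(M@np.r_[o["tool_pos"][:2]+k*d[:2],z,1]) for k in(-.0135,.0135)])
i=t["img"][230:400,180:480,::-1]; cv2.imwrite("pics/w4.png",cv2.resize(cv2.convertScaleAbs(i,alpha=1.8,beta=20),None,fx=2.6,fy=2.6))
c=grey(t,(255,190,385,320)); print(c[:,1].min(), c[c[:,1]<204].mean(0), axis(c,t,.007))
E
```

```text
[0.42923674 0.28008058 0.00466846] 0.02639747250665809
campos [0.3639018  0.24323081 0.19335451]
0.005 [[293.0, 271.0], [345.0, 271.0]]
0.015 [[292.0, 279.0], [346.0, 278.0]]
0.025 [[291.0, 287.0], [347.0, 287.0]]
0.035 [[289.0, 296.0], [349.0, 296.0]]
0.045 [[287.0, 306.0], [351.0, 306.0]]
199 [318.51886792 200.05660377] (array([424.8, 277.9]), array([423.9, 277.5]), array([65.5, 69.4]), -60.8)
```

View pics/w4.png

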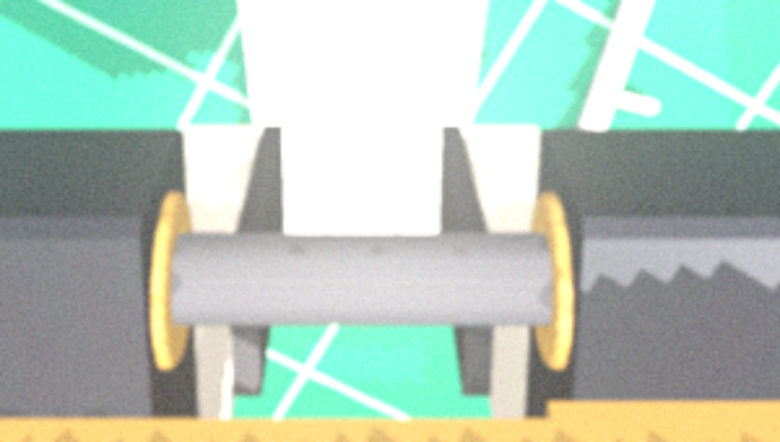

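The pads end roughly 25–30 mm above the reported TCP: rows 279 and columns 288/350 in the wrist view, and (278,270) and (348,290) in the scene crop. So the fingers closed above the wing without touching it. I'll reopen, go down in small steps and watch the force.

{"api": "send_rows", "payload": {"plan": [[[0, 0, 0, 0, 0, 0], [0, 0, 0, 0, 0, 0], [0, 0, 0, 0, 0, 0], [0, 0, 0, 0, 0, 0], [0, 0, 0.004, 0, 0, 0], [0, 0, 0.008, 0, 0, 0], [0, 0, 0.012, 0, 0, 0], [0, 0, 0.012, 0, 0, 0]]], "fingers": 0.56}}

```text
clock: 4.47
tool_pos: [0.4289, 0.2796, -0.0052]
orientation: [-180.0, -0.1, -150.8]
force: [-0.5, -0.5, 0.4]
opening: 0.0491
gripper_force: 0.0
```

```bash
python3 - <<'E'
from h import *
t=ctrl.snapshot("scene"); cv2.imwrite("pics/s4.png",cv2.resize(t["img"][230:350,380:540,::-1],None,fx=4,fy=4))
o=ctrl.get_obs(); print(o["force"],o["opening"],o["tool_pos"])
E
```

```text
[-0.01736855 -0.6218423  -0.40382289] 0.04905106478622342 [ 0.42899592  0.27974852 -0.00486103]
```

View pics/s4.png

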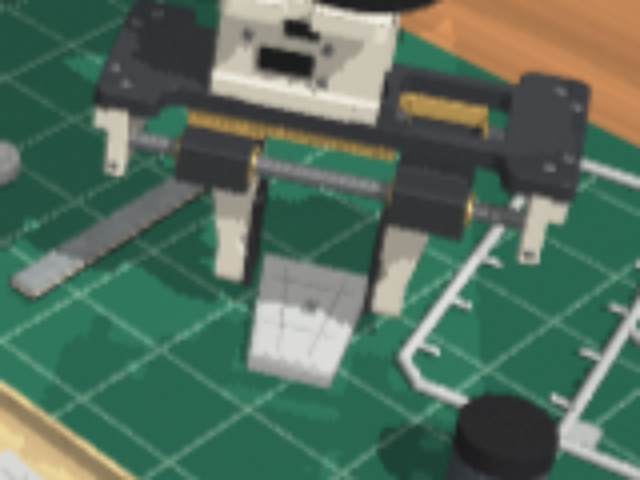

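The tips are at about (245,282) and (375,312), still 20 mm or so up with the reported z at -5 mm. The path beside the wing is clear, so I'll keep going down.

To row units: 1.4 cm / 75 = 0.0187, 1.2 cm / 75 = 0.016.

{"api": "send_rows", "payload": {"plan": [[[0, 0, 0.004, 0, 0, 0], [0, 0, 0.008, 0, 0, 0], [0, 0, 0.012, 0, 0, 0], [0, 0, 0.016, 0, 0, 0], [0, 0, 0.0187, 0, 0, 0], [0, 0, 0.0187, 0, 0, 0]]]}}

```text
clock: 5.02
tool_pos: [0.429, 0.2798, -0.0189]
orientation: [-180.0, -0.0, -150.8]
force: [-0.2, -0.2, -0.2]
opening: 0.0492
gripper_force: 0.0
```

```bash
python3 - <<'E'
from h import *
t=ctrl.snapshot("scene"); cv2.imwrite("pics/s5.png",cv2.resize(t["img"][230:350,380:540,::-1],None,fx=4,fy=4))
o=ctrl.get_obs(); print(o["force"],o["opening"],o["tool_pos"])
E
```

```text
[ 0.02956007 -0.64612112 -0.50716853] 0.04921721482520692 [ 0.42908912  0.27986275 -0.01865442]
```

View pics/s5.png

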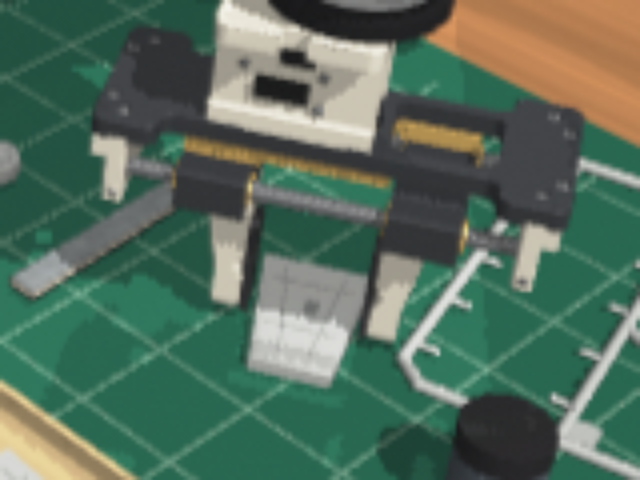

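The tips are now at (243,306) and (372,338), about 13 mm above the mat, with the frame clear of the right finger by a few mm. Next I'll probe for the mat.

To row units: 0.8 cm / 75 = 0.0107, 0.6 cm / 75 = 0.008.

{"api": "send_rows", "payload": {"plan": [[[0, 0, 0.004, 0, 0, 0], [0, 0, 0.008, 0, 0, 0], [0, 0, 0.0107, 0, 0, 0], [0, 0, 0.0107, 0, 0, 0]]]}}

```text
clock: 5.4
tool_pos: [0.429, 0.2798, -0.0268]
orientation: [-180.0, -0.0, -150.8]
force: [-0.4, -0.1, -0.3]
opening: 0.049
gripper_force: 0.0
```

To row units: 0.2 cm / 75 = 0.0027, 0.1 cm / 75 = 0.0013.

{"api": "send_rows", "payload": {"plan": [[[0, 0, 0.0013, 0, 0, 0], [0, 0, 0.0027, 0, 0, 0], [0, 0, 0.0027, 0, 0, 0]]]}}

```text
clock: 5.65
tool_pos: [0.4293, 0.2801, -0.0276]
orientation: [-180.0, 0.0, -150.7]
force: [-2.8, -2.1, 9.4]
opening: 0.0487
gripper_force: 4.7
```

Contact came at a reported z of about -27 mm, so the real tips are 27 mm above the reported TCP. I'll raise 2 mm and close.

To row units: -0.25 cm / 75 = -0.0033, -0.15 cm / 75 = -0.002.

{"api": "send_rows", "payload": {"plan": [[[0, 0, -0.002, 0, 0, 0], [0, 0, -0.0033, 0, 0, 0], [0, 0, -0.0033, 0, 0, 0]]]}}

```text
clock: 5.9
tool_pos: [0.4294, 0.2802, -0.0256]
orientation: [180.0, 0.0, -150.8]
force: [-0.3, 0.4, 0.5]
opening: 0.0493
gripper_force: 0.0
```

{"api": "send_rows", "payload": {"plan": [[[0, 0, 0, 0, 0, 0], [0, 0, 0, 0, 0, 0], [0, 0, 0, 0, 0, 0], [0, 0, 0, 0, 0, 0], [0, 0, 0, 0, 0, 0], [0, 0, 0, 0, 0, 0]]], "fingers": 0.3}}

```text
clock: 6.4
tool_pos: [0.4292, 0.2801, -0.0259]
orientation: [180.0, -0.0, -150.8]
force: [-0.4, 1.1, 0.4]
opening: 0.0427
gripper_force: 29.9
```

To row units: -6 cm / 75 = -0.08, -5 cm / 75 = -0.0667.

{"api": "send_rows", "payload": {"plan": [[[0, 0, -0.0067, 0, 0, 0], [0, 0, -0.02, 0, 0, 0], [0, 0, -0.04, 0, 0, 0], [0, 0, -0.0667, 0, 0, 0], [0, 0, -0.08, 0, 0, 0], [0, 0, -0.08, 0, 0, 0], [0, 0, -0.08, 0, 0, 0]]]}}

```text
clock: 6.98
tool_pos: [0.4295, 0.2805, 0.035]
orientation: [179.9, 0.1, -150.8]
force: [0.4, -0.4, -0.3]
opening: 0.0422
gripper_force: 29.9
```

```bash
python3 -c "
from h import *
go(622,208.6,34,-89.4)"
```

```text
row [-13.28, -15.68, 0.11] [-0.0, 0.1, -61.4] t 6.98 J [  55.   15.  -31.   -0.  -43. -116.]
```

To row units: -15.7 cm / 75 = -0.2093, -15 cm / 75 = -0.2, -54 degrees / 360 = -0.15.

{"api": "send_rows", "payload": {"plan": [[[-0.0133, -0.0133, 0, 0, 0, -0.0139], [-0.04, -0.0467, 0, 0, 0, -0.0333], [-0.0667, -0.08, 0, 0, 0, -0.0528], [-0.0933, -0.1133, 0, 0, 0, -0.0722], [-0.12, -0.1467, 0, 0, 0, -0.0917], [-0.1467, -0.1733, 0, 0, 0, -0.1111], [-0.1667, -0.2, 0, 0, 0, -0.1306], [-0.1773, -0.2093, 0, 0, 0, -0.15]]]}}

```text
clock: 7.65
tool_pos: [0.6239, 0.206, 0.0325]
orientation: [179.9, -0.1, -96.5]
force: [-0.4, 1.0, -0.0]
opening: 0.0422
gripper_force: 29.9
```

```bash
python3 -c "
from h import *
go(622,208.6,34,-89.4)"
```

```text
row [-0.23, 0.21, -0.15] [0.1, -0.1, -7.1] t 7.65 J [ 35.  27. -13.   0. -51. -42.]
```

To row units: -0.2 cm / 75 = -0.0027, -7.1 degrees / 360 = -0.0197.

{"api": "send_rows", "payload": {"plan": [[[-0.0027, 0.0027, 0, 0, 0, -0.0111], [-0.0027, 0.0027, 0, 0, 0, -0.0197], [-0.0027, 0.0027, 0, 0, 0, -0.0197], [-0.0027, 0.0027, 0, 0, 0, -0.0197]]]}}

```text
clock: 7.98
tool_pos: [0.6197, 0.2099, 0.0331]
orientation: [179.9, -0.0, -89.8]
force: [-0.9, 0.3, -0.8]
opening: 0.0426
gripper_force: 29.9
```

```bash
python3 - <<'E'
from h import *
t=ctrl.snapshot("wrist"); cv2.imwrite("pics/w5.png",t["img"][:,:,::-1]); go(622,208.6,-22,-89.4)
E
```

```text
row [0.14, -0.23, 5.54] [0.1, -0.0, -0.4] t 8.03 J [ 36.  27. -13.  -0. -51. -36.]
```

View pics/w5.png

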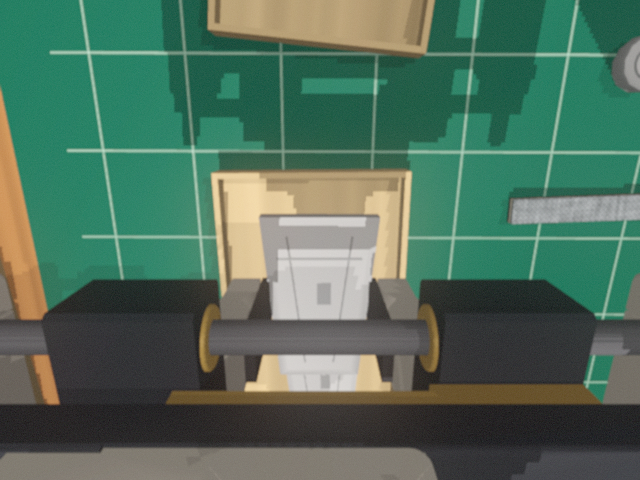

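The wing is held level above the free half, root at rows 215–225 and the tray's end wall at row 172. It's aligned.

To row units: 4 cm / 75 = 0.0533, 3.5 cm / 75 = 0.0467.

{"api": "send_rows", "payload": {"plan": [[[0.0013, -0.0027, 0.0067, 0, 0, 0], [0.0013, -0.0027, 0.02, 0, 0, 0], [0.0013, -0.0027, 0.0333, 0, 0, 0], [0.0013, -0.0027, 0.0467, 0, 0, 0], [0.0013, -0.0027, 0.0533, 0, 0, 0], [0.0013, -0.0027, 0.0533, 0, 0, 0], [0.0013, -0.0027, 0.0533, 0, 0, 0]]]}}

```text
clock: 8.62
tool_pos: [0.6219, 0.2091, -0.0065]
orientation: [179.9, -0.0, -89.7]
force: [0.4, 0.1, -0.8]
opening: 0.0425
gripper_force: 29.9
```

```bash
python3 -c "
from h import *
go(622,208.6,-22.5,-89.4)"
```

```text
row [0.05, -0.01, 1.6] [0.1, -0.0, -0.3] t 8.62 J [ 36.  29. -15.   0. -46. -35.]
```

To row units: 1.55 cm / 75 = 0.0207, 1.5 cm / 75 = 0.02.

{"api": "send_rows", "payload": {"plan": [[[0, 0, 0.004, 0, 0, 0], [0, 0, 0.008, 0, 0, 0], [0, 0, 0.012, 0, 0, 0], [0, 0, 0.016, 0, 0, 0], [0, 0, 0.0187, 0, 0, 0], [0, 0, 0.02, 0, 0, 0], [0, 0, 0.0207, 0, 0, 0], [0, 0, 0.0207, 0, 0, 0]]]}}

```text
clock: 9.28
tool_pos: [0.6222, 0.2093, -0.0214]
orientation: [180.0, -0.0, -89.7]
force: [0.7, 0.0, -0.1]
opening: 0.0425
gripper_force: 29.9
```

To row units: 0.13 cm / 75 = 0.0017, 0.07 cm / 75 = 0.0009.

{"api": "send_rows", "payload": {"plan": [[[0, 0, 0.0009, 0, 0, 0], [0, 0, 0.0017, 0, 0, 0], [0, 0, 0.0017, 0, 0, 0]]]}}

```text
clock: 9.53
tool_pos: [0.6222, 0.2093, -0.0227]
orientation: [180.0, 0.0, -89.7]
force: [-0.1, -0.1, 0.3]
opening: 0.0426
gripper_force: 29.9
```

To row units: 0.1 cm / 75 = 0.0013, 0.05 cm / 75 = 0.0007.

{"api": "send_rows", "payload": {"plan": [[[0, 0, 0.0007, 0, 0, 0], [0, 0, 0.0013, 0, 0, 0], [0, 0, 0.0013, 0, 0, 0]]]}}

```text
clock: 9.78
tool_pos: [0.6223, 0.2093, -0.0229]
orientation: [-180.0, 0.0, -89.6]
force: [-2.1, -0.1, 5.2]
opening: 0.0425
gripper_force: 29.9
```

To row units: -0.05 cm / 75 = -0.0007.

{"api": "send_rows", "payload": {"plan": [[[0, 0, -0.0007, 0, 0, 0], [0, 0, -0.0007, 0, 0, 0], [0, 0, -0.0007, 0, 0, 0], [0, 0, -0.0007, 0, 0, 0]]], "fingers": 0.55}}

```text
clock: 10.12
tool_pos: [0.6222, 0.2093, -0.0233]
orientation: [180.0, -0.0, -89.7]
force: [-0.0, -0.9, 0.1]
opening: 0.0481
gripper_force: 0.0
```

To row units: -8 cm / 75 = -0.1067, -7 cm / 75 = -0.0933.

{"api": "send_rows", "payload": {"plan": [[[0, 0, -0.0067, 0, 0, 0], [0, 0, -0.02, 0, 0, 0], [0, 0, -0.04, 0, 0, 0], [0, 0, -0.0667, 0, 0, 0], [0, 0, -0.0933, 0, 0, 0], [0, 0, -0.1067, 0, 0, 0], [0, 0, -0.1067, 0, 0, 0]]]}}

```text
clock: 10.7
tool_pos: [0.6241, 0.2103, 0.0605]
orientation: [-179.7, 0.2, -89.6]
force: [-0.4, 0.0, 0.1]
opening: 0.0485
gripper_force: 0.0
```

```bash
python3 - <<'E'
from h import *
t=ctrl.snapshot("top")
for b in((340,272,384,326),): print(axis(grey(t,b),t,.01))
go(445.5,-76.3,60,-148.1)
E
```

```text
(array([444.1, -77.1]), array([446.7, -75.6]), array([22.1, 81.5]), 33.4)
row [28.51, 17.94, -0.23] [-0.1, 0.2, 58.5] t 10.75 J [ 36.  25. -11.   0. -53. -35.]
```

To row units: 28.6 cm / 75 = 0.3813, 18 cm / 75 = 0.24, 57.8 degrees / 360 = 0.1606.

{"api": "send_rows", "payload": {"plan": [[[0.3813, 0.24, 0, 0, 0, 0.1606], [0.3813, 0.24, 0, 0, 0, 0.1606], [0.3813, 0.24, 0, 0, 0, 0.1606], [0.3813, 0.24, 0, 0, 0, 0.1606], [0.3813, 0.24, 0, 0, 0, 0.1606], [0.3813, 0.24, 0, 0, 0, 0.1606], [0.3813, 0.24, 0, 0, 0, 0.1606], [0.3813, 0.24, 0, 0, 0, 0.1606]]], "fingers": 0.4}}

```text
clock: 11.42
tool_pos: [0.4442, -0.0753, 0.0561]
orientation: [180.0, -0.1, -147.3]
force: [1.6, -0.9, 0.5]
opening: 0.0348
gripper_force: 0.0
```

{"api": "send_rows", "payload": {"plan": [[[0, 0, 0, 0, 0, 0], [0, 0, 0, 0, 0, 0], [0, 0, 0, 0, 0, 0]]]}}

```text
clock: 11.67
tool_pos: [0.4463, -0.0742, 0.0566]
orientation: [180.0, -0.0, -147.0]
force: [-0.1, 0.1, 0.3]
opening: 0.0351
gripper_force: 0.0
```

```bash
python3 - <<'E'
from h import *
go(446.3,-76,60,-147.5)
s=ctrl.snapshot("wrist")
c=grey(s,(270,120,370,275)); print(c.min(0),c.max(0),*axis(c,s,.010))
cv2.imwrite("pics/w6.png",s["img"][:,:,::-1]);
E
```

```text
row [0.1, -0.15, -0.34] [0.0, -0.0, 0.5] t 11.67 J [ 16.   8. -37.   0. -45. -73.]
[300 181] [334 274] [438.3 -80.3] [438.7 -80.4] [21.3 61.3] 33.7
```

View pics/w6.png

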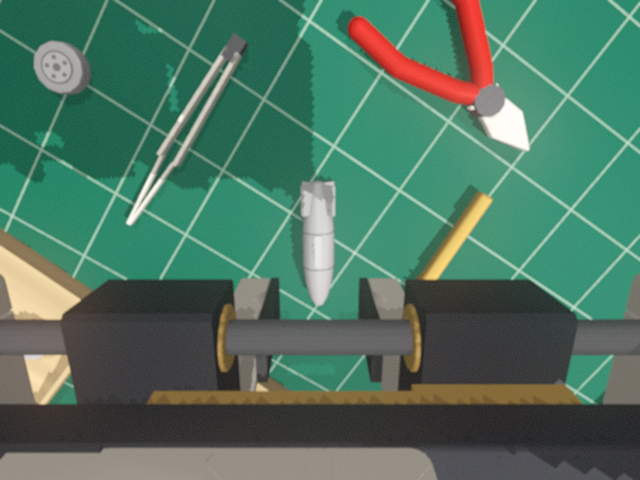

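The tank runs from (318,181) at the fins to (319,304) at the nose, centred between the fingers. The knife and tweezers are well clear.

```bash
python3 - <<'E'
from h import *
s=ctrl.snapshot("wrist")
c=grey(s,(288,150,354,316)); print(c.min(0),c.max(0),*axis(c,s,.010))
go(446.3,-76,-24.5,-147)
E
```

```text
[300 179] [334 309] [444.8 -75.9] [449.2 -73.2] [21.3 87.6] 33.7
row [0.19, -0.19, 8.11] [0.0, -0.0, 0.1] t 11.77 J [ 16.   8. -37.   0. -45. -73.]
```

To row units: 8 cm / 75 = 0.1067, 7.8 cm / 75 = 0.104.

{"api": "send_rows", "payload": {"plan": [[[0.0013, -0.0019, 0.0133, 0, 0, 0], [0.0013, -0.0019, 0.04, 0, 0, 0], [0.0013, -0.0019, 0.0667, 0, 0, 0], [0.0013, -0.0019, 0.0867, 0, 0, 0], [0.0013, -0.0019, 0.0973, 0, 0, 0], [0.0013, -0.0019, 0.104, 0, 0, 0], [0.0013, -0.0019, 0.1067, 0, 0, 0], [0.0013, -0.0019, 0.1067, 0, 0, 0]]]}}

```text
clock: 12.43
tool_pos: [0.4466, -0.0753, -0.0232]
orientation: [180.0, -0.0, -146.9]
force: [0.6, 0.4, 0.2]
opening: 0.0351
gripper_force: 0.0
```

{"api": "send_rows", "payload": {"plan": [[[0, 0, 0, 0, 0, 0], [0, 0, 0, 0, 0, 0], [0, 0, 0, 0, 0, 0], [0, 0, 0, 0, 0, 0], [0, 0, 0, 0, 0, 0], [0, 0, 0, 0, 0, 0]]], "fingers": 0.1}}

```text
clock: 12.93
tool_pos: [0.4469, -0.0755, -0.0226]
orientation: [-180.0, 0.1, -146.9]
force: [-1.1, 1.5, 6.4]
opening: 0.0192
gripper_force: 30.0
```

To row units: -6 cm / 75 = -0.08, -1.5 cm / 75 = -0.02.

{"api": "send_rows", "payload": {"plan": [[[0, 0, -0.0067, 0, 0, 0], [0, 0, -0.02, 0, 0, 0], [0, 0, -0.04, 0, 0, 0], [0, 0, -0.0667, 0, 0, 0], [0, 0, -0.08, 0, 0, 0], [0, 0, -0.08, 0, 0, 0], [0, 0, -0.08, 0, 0, 0]]]}}

```text
clock: 13.52
tool_pos: [0.4465, -0.0755, 0.0373]
orientation: [-180.0, 0.1, -147.0]
force: [-0.9, -0.7, -0.6]
opening: 0.0191
gripper_force: 30.0
```

```bash
python3 - <<'E'
from h import *
# tray_tank centre (611.7,4.9), y axis at 84.3 deg; +45.5 along it
a=np.radians(84.3); p=np.array([611.7,4.9])+45.5*np.array([np.cos(a),np.sin(a)]); print(p)
go(*p,36,-95.7)
s=ctrl.snapshot("wrist"); c=grey(s,(285,120,354,316)); print(c.min(0),c.max(0),cen(c)); cv2.imwrite("pics/w7.png",cv2.resize(s["img"][100:400,160:480,::-1],None,fx=2,fy=2))
E
```

```text
[616.21904861  50.17502843]
row [-21.08, 1.29, 0.16] [-0.1, 0.1, -51.3] t 13.52 J [ 15.  10. -39.  -0. -42. -72.]
[289 207] [347 315] [318.70976307 261.32342729]
```

View pics/w7.png

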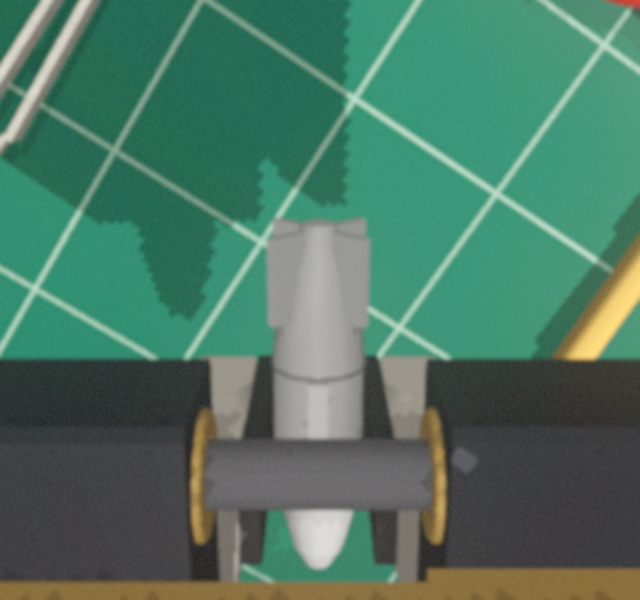

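The tank is held straight and level, fins toward the camera.

To row units: -21.1 cm / 75 = -0.2813, -20.5 cm / 75 = -0.2733, -51.3 degrees / 360 = -0.1425.

{"api": "send_rows", "payload": {"plan": [[[-0.0267, 0.0013, 0, 0, 0, -0.0139], [-0.0667, 0.004, 0, 0, 0, -0.0333], [-0.1133, 0.0067, 0, 0, 0, -0.0528], [-0.16, 0.0107, 0, 0, 0, -0.0722], [-0.2067, 0.0133, 0, 0, 0, -0.0917], [-0.2467, 0.016, 0, 0, 0, -0.1111], [-0.2733, 0.0173, 0, 0, 0, -0.1278], [-0.2813, 0.0173, 0, 0, 0, -0.1425]]]}}

```text
clock: 14.23
tool_pos: [0.6179, 0.0521, 0.0349]
orientation: [179.9, -0.1, -95.3]
force: [0.8, -0.5, 0.2]
opening: 0.0191
gripper_force: 30.0
```

{"api": "send_rows", "payload": {"plan": [[[0, 0, 0, 0, 0, 0], [0, 0, 0, 0, 0, 0], [0, 0, 0, 0, 0, 0]]]}}

```text
clock: 14.48
tool_pos: [0.6148, 0.0497, 0.0359]
orientation: [179.9, -0.0, -95.8]
force: [0.5, -0.3, 1.1]
opening: 0.019
gripper_force: 30.0
```

```bash
python3 -c "
from h import *
go(616.2,50.2,-19,-95.7)"
```

```text
row [-0.07, -0.15, 5.49] [0.1, -0.0, -0.1] t 14.48 J [ 23.  23. -18.  -0. -49. -29.]
```

To row units: 5.3 cm / 75 = 0.0707, -0.15 cm / 75 = -0.002.

{"api": "send_rows", "payload": {"plan": [[[0, -0.002, 0.0067, 0, 0, 0], [0, -0.002, 0.02, 0, 0, 0], [0, -0.002, 0.036, 0, 0, 0], [0, -0.002, 0.0507, 0, 0, 0], [0, -0.002, 0.0613, 0, 0, 0], [0, -0.002, 0.0667, 0, 0, 0], [0, -0.002, 0.0707, 0, 0, 0], [0, -0.002, 0.0707, 0, 0, 0]]]}}

```text
clock: 15.15
tool_pos: [0.6172, 0.05, -0.017]
orientation: [179.9, -0.0, -95.7]
force: [0.4, 0.1, 0.1]
opening: 0.0191
gripper_force: 30.0
```

To row units: 0.2 cm / 75 = 0.0027, 0.1 cm / 75 = 0.0013.

{"api": "send_rows", "payload": {"plan": [[[0, 0, 0.0013, 0, 0, 0], [0, 0, 0.0027, 0, 0, 0], [0, 0, 0.0027, 0, 0, 0]]]}}

```text
clock: 15.4
tool_pos: [0.6178, 0.0503, -0.0179]
orientation: [-180.0, 0.0, -95.7]
force: [-0.9, -0.1, 0.2]
opening: 0.0193
gripper_force: 30.0
```

{"api": "send_rows", "payload": {"plan": [[[0, 0, 0.0013, 0, 0, 0], [0, 0, 0.002, 0, 0, 0], [0, 0, 0.002, 0, 0, 0]]]}}

```text
clock: 15.65
tool_pos: [0.6177, 0.0503, -0.0194]
orientation: [-180.0, 0.0, -95.6]
force: [0.0, 0.0, 0.6]
opening: 0.019
gripper_force: 30.0
```

To row units: 0.06 cm / 75 = 0.0008.

{"api": "send_rows", "payload": {"plan": [[[0, 0, 0.0008, 0, 0, 0], [0, 0, 0.0008, 0, 0, 0]]]}}

```text
clock: 15.82
tool_pos: [0.6178, 0.0503, -0.0196]
orientation: [-180.0, 0.0, -95.6]
force: [-1.9, 0.1, 5.1]
opening: 0.019
gripper_force: 30.0
```

On the floor. I'll release to about 28 mm and rise.

To row units: -0.05 cm / 75 = -0.0007.

{"api": "send_rows", "payload": {"plan": [[[0, 0, -0.0007, 0, 0, 0], [0, 0, -0.0007, 0, 0, 0], [0, 0, -0.0007, 0, 0, 0], [0, 0, -0.0007, 0, 0, 0]]], "fingers": 0.32}}

```text
clock: 16.15
tool_pos: [0.6175, 0.0502, -0.0199]
orientation: [180.0, -0.0, -95.7]
force: [-0.2, 0.4, 0.3]
opening: 0.0276
gripper_force: 0.0
```

To row units: -7.5 cm / 75 = -0.1, -7 cm / 75 = -0.0933.

{"api": "send_rows", "payload": {"plan": [[[0, 0, -0.0067, 0, 0, 0], [0, 0, -0.02, 0, 0, 0], [0, 0, -0.04, 0, 0, 0], [0, 0, -0.0667, 0, 0, 0], [0, 0, -0.0933, 0, 0, 0], [0, 0, -0.1, 0, 0, 0], [0, 0, -0.1, 0, 0, 0]]]}}

```text
clock: 16.73
tool_pos: [0.6192, 0.0507, 0.0582]
orientation: [-179.8, 0.1, -95.6]
force: [0.2, 0.1, -0.2]
opening: 0.028
gripper_force: 0.0
```

```bash
python3 -c "
from h import *
go(453.2,105.1,55,-95.7)"
```

```text
row [-3.78, 17.05, 0.25] [-0.2, 0.1, 0.1] t 16.73 J [ 23.  22. -16.   0. -51. -28.]
```

To row units: 17 cm / 75 = 0.2267, -3.8 cm / 75 = -0.0507.

{"api": "send_rows", "payload": {"plan": [[[-0.0507, 0.2267, 0, 0, 0, 0], [-0.0507, 0.2267, 0, 0, 0, 0], [-0.0507, 0.2267, 0, 0, 0, 0], [-0.0507, 0.2267, 0, 0, 0, 0], [-0.0507, 0.2267, 0, 0, 0, 0], [-0.0507, 0.2267, 0, 0, 0, 0], [-0.0507, 0.2267, 0, 0, 0, 0], [-0.0507, 0.2267, 0, 0, 0, 0]]], "fingers": 0.48}}

```text
clock: 17.4
tool_pos: [0.4529, 0.105, 0.0553]
orientation: [-180.0, 0.0, -95.6]
force: [0.5, -0.8, 0.7]
opening: 0.0423
gripper_force: 0.0
```

```bash
python3 - <<'E'
from h import *
s=ctrl.snapshot("wrist"); c=grey(s,(288,180,352,310)); print(c.min(0),c.max(0),*axis(c,s,.01)); go(453.2,105.1,-24.5,-95.7)
E
```

```text
[297 223] [340 266] [453.5 104.9] [453.8 104.8] [27.2 28.9] 88.3
row [-0.04, -0.02, 7.96] [-0.0, -0.0, 0.0] t 17.45 J [ 37.   9. -36.   0. -45. -43.]
```

The wrist view agrees: (453.5, 104.9), 28 mm across. Going down and gripping.

To row units: 8 cm / 75 = 0.1067, 7.8 cm / 75 = 0.104.

{"api": "send_rows", "payload": {"plan": [[[0, -0.0007, 0.0133, 0, 0, 0], [0, -0.0007, 0.04, 0, 0, 0], [0, -0.0007, 0.0667, 0, 0, 0], [0, -0.0007, 0.0867, 0, 0, 0], [0, -0.0007, 0.0973, 0, 0, 0], [0, -0.0007, 0.104, 0, 0, 0], [0, -0.0007, 0.1067, 0, 0, 0], [0, -0.0007, 0.1067, 0, 0, 0]]]}}

```text
clock: 18.12
tool_pos: [0.453, 0.1046, -0.0249]
orientation: [180.0, -0.0, -95.7]
force: [0.2, 0.9, 0.8]
opening: 0.0424
gripper_force: 0.0
```

{"api": "send_rows", "payload": {"plan": [[[0, 0, 0, 0, 0, 0], [0, 0, 0, 0, 0, 0], [0, 0, 0, 0, 0, 0], [0, 0, 0, 0, 0, 0], [0, 0, 0, 0, 0, 0], [0, 0, 0, 0, 0, 0]]], "fingers": 0.15}}

```text
clock: 18.62
tool_pos: [0.4531, 0.1051, -0.0241]
orientation: [-179.9, 0.0, -95.6]
force: [-2.0, -1.5, 5.9]
opening: 0.0262
gripper_force: 30.0
```

To row units: -6 cm / 75 = -0.08, -1.5 cm / 75 = -0.02.

{"api": "send_rows", "payload": {"plan": [[[0, 0, -0.0067, 0, 0, 0], [0, 0, -0.02, 0, 0, 0], [0, 0, -0.04, 0, 0, 0], [0, 0, -0.0667, 0, 0, 0], [0, 0, -0.08, 0, 0, 0], [0, 0, -0.08, 0, 0, 0], [0, 0, -0.08, 0, 0, 0]]]}}

```text
clock: 19.2
tool_pos: [0.4528, 0.105, 0.0358]
orientation: [-179.9, 0.1, -95.7]
force: [-0.5, -1.4, -0.0]
opening: 0.0266
gripper_force: 30.0
```

```bash
python3 - <<'E'
from h import *
a=np.radians(83); u=np.array([np.cos(a),np.sin(a)]); f=np.array([611.5,-202.3])-[604.5,-261.5]
print("first wheel along",f@u)
for k in (0,-52): print(k,(np.array([604.5,-261.5])+k*u).round(1))
go(*(np.array([604.5,-261.5])-52*u),35,-97)
E
```

```text
first wheel along 59.611817581002285
0 [ 604.5 -261.5]
-52 [ 598.2 -313.1]
row [40.17, -18.58, 0.05] [-0.1, 0.1, 1.3] t 19.2 J [ 37.  11. -37.  -0. -42. -43.]
```

```bash
python3 - <<'E'
from h import *
s=ctrl.snapshot("wrist"); cv2.imwrite("pics/w8.png",cv2.resize(s["img"][180:420,160:480,::-1],None,fx=2,fy=2))
E
```

```text
(no output)
```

View pics/w8.png

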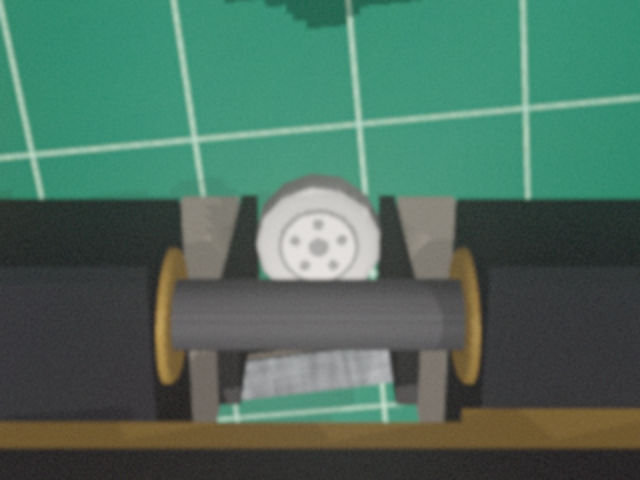

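The wheel is held flat at about (318,245) in the crop.

To row units: 25.5 cm / 75 = 0.34, 22 cm / 75 = 0.2933, 1.3 degrees / 360 = 0.0036.

{"api": "send_rows", "payload": {"plan": [[[0.02, -0.0093, 0, 0, 0, 0], [0.06, -0.0267, 0, 0, 0, 0], [0.1067, -0.048, 0, 0, 0, 0], [0.1533, -0.0693, 0, 0, 0, 0], [0.2, -0.0907, 0, 0, 0, 0.0014], [0.2467, -0.1133, 0, 0, 0, 0.0019], [0.2933, -0.136, 0, 0, 0, 0.0028], [0.34, -0.1573, 0, 0, 0, 0.0036]]]}}

```text
clock: 19.92
tool_pos: [0.5446, -0.1626, 0.034]
orientation: [179.9, -0.0, -97.0]
force: [1.2, 1.8, 0.7]
opening: 0.0266
gripper_force: 30.0
```

{"api": "send_rows", "payload": {"plan": [[[0.0467, -0.0213, 0, 0, 0, 0], [0.0933, -0.0427, 0, 0, 0, 0], [0.14, -0.064, 0, 0, 0, 0], [0.1733, -0.08, 0, 0, 0, 0], [0.1933, -0.0893, 0, 0, 0, 0], [0.196, -0.0907, 0, 0, 0, 0], [0.196, -0.0907, 0, 0, 0, 0], [0.196, -0.0907, 0, 0, 0, 0]]]}}

```text
clock: 20.58
tool_pos: [0.5936, -0.3142, 0.0339]
orientation: [179.9, 0.0, -97.0]
force: [0.4, -0.1, 0.7]
opening: 0.0265
gripper_force: 30.0
```

```bash
python3 -c "
from h import *
go(598.2,-313.1,-19.5,-97)"
```

```text
row [-0.16, -0.45, 5.34] [0.1, 0.0, 0.0] t 20.58 J [-11.  28. -10.  -0. -52.   4.]
```

To row units: 5.2 cm / 75 = 0.0693, -0.45 cm / 75 = -0.006.

{"api": "send_rows", "payload": {"plan": [[[-0.002, -0.006, 0.0067, 0, 0, 0], [-0.002, -0.006, 0.02, 0, 0, 0], [-0.002, -0.006, 0.036, 0, 0, 0], [-0.002, -0.006, 0.0507, 0, 0, 0], [-0.002, -0.006, 0.0613, 0, 0, 0], [-0.002, -0.006, 0.0667, 0, 0, 0], [-0.002, -0.006, 0.0693, 0, 0, 0], [-0.002, -0.006, 0.0693, 0, 0, 0]]]}}

```text
clock: 21.25
tool_pos: [0.599, -0.3138, -0.0174]
orientation: [179.9, 0.0, -96.9]
force: [-0.4, -1.1, 0.4]
opening: 0.0271
gripper_force: 30.0
```

To row units: 0.15 cm / 75 = 0.002, 0.1 cm / 75 = 0.0013.

{"api": "send_rows", "payload": {"plan": [[[0, 0, 0.0013, 0, 0, 0], [0, 0, 0.002, 0, 0, 0], [0, 0, 0.002, 0, 0, 0]]]}}

```text
clock: 21.5
tool_pos: [0.5996, -0.314, -0.0178]
orientation: [-180.0, -0.0, -97.0]
force: [-0.2, 0.3, -0.5]
opening: 0.0267
gripper_force: 30.0
```

To row units: 0.1 cm / 75 = 0.0013.

{"api": "send_rows", "payload": {"plan": [[[0, 0, 0.0013, 0, 0, 0], [0, 0, 0.0013, 0, 0, 0]]]}}

```text
clock: 21.67
tool_pos: [0.5994, -0.3139, -0.0191]
orientation: [-180.0, -0.0, -97.0]
force: [0.3, 0.3, -0.1]
opening: 0.0265
gripper_force: 30.0
```

To row units: 0.1 cm / 75 = 0.0013.

{"api": "send_rows", "payload": {"plan": [[[0, 0, 0.0013, 0, 0, 0], [0, 0, 0.0013, 0, 0, 0], [0, 0, 0.0013, 0, 0, 0]]]}}

```text
clock: 21.92
tool_pos: [0.5993, -0.3139, -0.0203]
orientation: [180.0, -0.0, -97.0]
force: [1.2, -0.7, -0.2]
opening: 0.0263
gripper_force: 30.0
```

To row units: 0.08 cm / 75 = 0.0011.

{"api": "send_rows", "payload": {"plan": [[[0, 0, 0.0011, 0, 0, 0], [0, 0, 0.0011, 0, 0, 0], [0, 0, 0.0011, 0, 0, 0]]]}}

```text
clock: 22.17
tool_pos: [0.5994, -0.3139, -0.021]
orientation: [-180.0, -0.0, -96.9]
force: [-0.8, -0.1, 0.3]
opening: 0.0261
gripper_force: 30.0
```

To row units: 0.06 cm / 75 = 0.0008.

{"api": "send_rows", "payload": {"plan": [[[0, 0, 0.0008, 0, 0, 0], [0, 0, 0.0008, 0, 0, 0], [0, 0, 0.0008, 0, 0, 0]]]}}

```text
clock: 22.42
tool_pos: [0.5995, -0.3139, -0.021]
orientation: [-180.0, -0.0, -96.9]
force: [-1.5, 1.0, 5.7]
opening: 0.0265
gripper_force: 30.0
```

Contact. Releasing, then on to the second wheel.

To row units: -0.05 cm / 75 = -0.0007.

{"api": "send_rows", "payload": {"plan": [[[0, 0, -0.0007, 0, 0, 0], [0, 0, -0.0007, 0, 0, 0], [0, 0, -0.0007, 0, 0, 0], [0, 0, -0.0007, 0, 0, 0]]], "fingers": 0.42}}

```text
clock: 22.75
tool_pos: [0.5992, -0.3138, -0.0214]
orientation: [180.0, 0.0, -97.0]
force: [0.2, -0.4, 0.8]
opening: 0.0367
gripper_force: 0.0
```

{"api": "send_rows", "payload": {"plan": [[[0, 0, -0.0067, 0, 0, 0], [0, 0, -0.02, 0, 0, 0], [0, 0, -0.04, 0, 0, 0], [0, 0, -0.0667, 0, 0, 0], [0, 0, -0.0933, 0, 0, 0], [0, 0, -0.1, 0, 0, 0], [0, 0, -0.1, 0, 0, 0]]]}}

```text
clock: 23.33
tool_pos: [0.601, -0.3144, 0.0569]
orientation: [-179.7, -0.0, -96.9]
force: [-0.9, 0.2, -0.5]
opening: 0.0366
gripper_force: 0.0
```

```bash
python3 -c "
from h import *
go(438.5,-253.6,55,-97)"
```

```text
row [-4.07, 16.86, 0.11] [-0.3, -0.0, 0.1] t 23.33 J [-11.  27.  -9.   0. -54.   4.]
```

To row units: 16.9 cm / 75 = 0.2253, -4.1 cm / 75 = -0.0547.

{"api": "send_rows", "payload": {"plan": [[[-0.0547, 0.2253, 0, 0, 0, 0], [-0.0547, 0.2253, 0, 0, 0, 0], [-0.0547, 0.2253, 0, 0, 0, 0], [-0.0547, 0.2253, 0, 0, 0, 0], [-0.0547, 0.2253, 0, 0, 0, 0], [-0.0547, 0.2253, 0, 0, 0, 0], [-0.0547, 0.2253, 0, 0, 0, 0], [-0.0547, 0.2253, 0, 0, 0, 0]]], "fingers": 0.48}}

```text
clock: 24.0
tool_pos: [0.4376, -0.253, 0.0539]
orientation: [-180.0, -0.0, -96.9]
force: [-0.1, -0.3, 0.3]
opening: 0.0424
gripper_force: 0.0
```

```bash
python3 - <<'E'
from h import *
s=ctrl.snapshot("wrist"); c=grey(s,(288,180,352,310)); print(c.min(0),c.max(0),*axis(c,s,.01)); go(438.5,-253.6,-24.5,-97)
E
```

```text
[296 222] [339 266] [ 438.6 -254. ] [ 438.5 -254. ] [28.  28.6] 38.8
row [0.05, -0.1, 7.82] [-0.0, -0.0, 0.1] t 24.05 J [ -8.  13. -31.   0. -46.   1.]
```

To row units: 7.8 cm / 75 = 0.104, 7.6 cm / 75 = 0.1013.

{"api": "send_rows", "payload": {"plan": [[[0.0013, -0.0013, 0.0133, 0, 0, 0], [0.0013, -0.0013, 0.04, 0, 0, 0], [0.0013, -0.0013, 0.0667, 0, 0, 0], [0.0013, -0.0013, 0.0867, 0, 0, 0], [0.0013, -0.0013, 0.096, 0, 0, 0], [0.0013, -0.0013, 0.1013, 0, 0, 0], [0.0013, -0.0013, 0.104, 0, 0, 0], [0.0013, -0.0013, 0.104, 0, 0, 0]]]}}

```text
clock: 24.72
tool_pos: [0.4377, -0.254, -0.0244]
orientation: [180.0, -0.0, -96.9]
force: [-0.3, 0.2, -0.0]
opening: 0.042
gripper_force: 0.0
```

{"api": "send_rows", "payload": {"plan": [[[0, 0, 0, 0, 0, 0], [0, 0, 0, 0, 0, 0], [0, 0, 0, 0, 0, 0], [0, 0, 0, 0, 0, 0], [0, 0, 0, 0, 0, 0], [0, 0, 0, 0, 0, 0]]], "fingers": 0.15}}

```text
clock: 25.22
tool_pos: [0.438, -0.2539, -0.0235]
orientation: [-179.9, -0.0, -96.9]
force: [-1.2, 1.8, 6.7]
opening: 0.0266
gripper_force: 30.0
```

To row units: -6 cm / 75 = -0.08, -5 cm / 75 = -0.0667.

{"api": "send_rows", "payload": {"plan": [[[0, 0, -0.0067, 0, 0, 0], [0, 0, -0.02, 0, 0, 0], [0, 0, -0.04, 0, 0, 0], [0, 0, -0.0667, 0, 0, 0], [0, 0, -0.08, 0, 0, 0], [0, 0, -0.08, 0, 0, 0], [0, 0, -0.08, 0, 0, 0]]]}}

```text
clock: 25.8
tool_pos: [0.4379, -0.2539, 0.0367]
orientation: [-179.9, 0.0, -97.0]
force: [-0.6, -0.9, -1.2]
opening: 0.0262
gripper_force: 30.0
```

```bash
python3 -c "
from h import *
go(604,-264,34,-97)"
```

```text
row [-1.01, -16.61, 0.3] [-0.1, 0.0, 0.0] t 25.8 J [ -8.  14. -32.  -0. -43.   1.]
```

To row units: -16.6 cm / 75 = -0.2213, -16 cm / 75 = -0.2133.

{"api": "send_rows", "payload": {"plan": [[[-0.0013, -0.02, 0, 0, 0, 0], [-0.004, -0.06, 0, 0, 0, 0], [-0.0067, -0.1067, 0, 0, 0, 0], [-0.0093, -0.1533, 0, 0, 0, 0], [-0.012, -0.1933, 0, 0, 0, 0], [-0.0133, -0.2133, 0, 0, 0, 0], [-0.0133, -0.2213, 0, 0, 0, 0], [-0.0133, -0.2213, 0, 0, 0, 0]]]}}

```text
clock: 26.47
tool_pos: [0.6035, -0.2638, 0.0341]
orientation: [179.9, 0.0, -96.9]
force: [0.4, 0.2, -0.4]
opening: 0.0266
gripper_force: 30.0
```

To row units: 3 cm / 75 = 0.04, 2.5 cm / 75 = 0.0333.

{"api": "send_rows", "payload": {"plan": [[[0, 0, 0.0067, 0, 0, 0], [0, 0, 0.02, 0, 0, 0], [0, 0, 0.0333, 0, 0, 0], [0, 0, 0.04, 0, 0, 0], [0, 0, 0.04, 0, 0, 0], [0, 0, 0.04, 0, 0, 0]]]}}

```text
clock: 26.97
tool_pos: [0.6027, -0.264, 0.0053]
orientation: [179.9, -0.0, -97.0]
force: [-0.1, 0.2, 0.4]
opening: 0.0262
gripper_force: 30.0
```

```bash
python3 -c "
from h import *
go(604,-264,-19,-97)"
```

```text
row [-0.02, -0.13, 2.43] [0.1, -0.0, 0.0] t 26.97 J [ -7.  29. -14.   0. -48.  -0.]
```

To row units: 2.35 cm / 75 = 0.0313, 2.3 cm / 75 = 0.0307.

{"api": "send_rows", "payload": {"plan": [[[0, -0.0013, 0.0067, 0, 0, 0], [0, -0.0013, 0.0133, 0, 0, 0], [0, -0.0013, 0.02, 0, 0, 0], [0, -0.0013, 0.0253, 0, 0, 0], [0, -0.0013, 0.0293, 0, 0, 0], [0, -0.0013, 0.0307, 0, 0, 0], [0, -0.0013, 0.0313, 0, 0, 0], [0, -0.0013, 0.0313, 0, 0, 0]]]}}

```text
clock: 27.63
tool_pos: [0.6044, -0.2641, -0.0177]
orientation: [180.0, -0.0, -96.9]
force: [0.0, 0.9, -0.4]
opening: 0.0266
gripper_force: 30.0
```

To row units: 0.12 cm / 75 = 0.0016, 0.06 cm / 75 = 0.0008.

{"api": "send_rows", "payload": {"plan": [[[0, 0, 0.0008, 0, 0, 0], [0, 0, 0.0016, 0, 0, 0], [0, 0, 0.0016, 0, 0, 0]]]}}

```text
clock: 27.88
tool_pos: [0.6044, -0.2641, -0.0188]
orientation: [-180.0, -0.0, -96.9]
force: [0.3, -0.1, -0.6]
opening: 0.0261
gripper_force: 30.0
```

To row units: 0.06 cm / 75 = 0.0008.

{"api": "send_rows", "payload": {"plan": [[[0, 0, 0.0008, 0, 0, 0], [0, 0, 0.0008, 0, 0, 0], [0, 0, 0.0008, 0, 0, 0]]]}}

```text
clock: 28.13
tool_pos: [0.6044, -0.2641, -0.0194]
orientation: [-180.0, -0.0, -97.0]
force: [0.1, -0.5, 0.3]
opening: 0.0261
gripper_force: 30.0
```

To row units: 0.06 cm / 75 = 0.0008.

{"api": "send_rows", "payload": {"plan": [[[0, 0, 0.0008, 0, 0, 0], [0, 0, 0.0008, 0, 0, 0], [0, 0, 0.0008, 0, 0, 0]]]}}

```text
clock: 28.38
tool_pos: [0.6044, -0.2641, -0.0201]
orientation: [180.0, 0.0, -96.9]
force: [0.2, 0.6, -0.3]
opening: 0.0265
gripper_force: 30.0
```

To row units: 0.06 cm / 75 = 0.0008.

{"api": "send_rows", "payload": {"plan": [[[0, 0, 0.0008, 0, 0, 0], [0, 0, 0.0008, 0, 0, 0], [0, 0, 0.0008, 0, 0, 0]]]}}

```text
clock: 28.63
tool_pos: [0.6045, -0.2642, -0.0204]
orientation: [-180.0, -0.0, -96.9]
force: [-0.9, 0.6, 3.3]
opening: 0.0259
gripper_force: 30.0
```

Contact. Releasing, rising well clear and drawing back to see all three trays.

To row units: -0.03 cm / 75 = -0.0004.

{"api": "send_rows", "payload": {"plan": [[[0, 0, -0.0004, 0, 0, 0], [0, 0, -0.0004, 0, 0, 0], [0, 0, -0.0004, 0, 0, 0], [0, 0, -0.0004, 0, 0, 0]]], "fingers": 0.42}}

```text
clock: 28.97
tool_pos: [0.6043, -0.2641, -0.0205]
orientation: [180.0, 0.0, -97.0]
force: [-0.5, -0.2, -0.0]
opening: 0.0363
gripper_force: 0.0
```

To row units: -16 cm / 75 = -0.2133, -15 cm / 75 = -0.2.

{"api": "send_rows", "payload": {"plan": [[[0, 0, -0.0067, 0, 0, 0], [0, 0, -0.02, 0, 0, 0], [0, 0, -0.04, 0, 0, 0], [0, 0, -0.08, 0, 0, 0], [0, 0, -0.12, 0, 0, 0], [0, 0, -0.16, 0, 0, 0], [0, 0, -0.2, 0, 0, 0], [0, 0, -0.2133, 0, 0, 0]]]}}

```text
clock: 29.63
tool_pos: [0.6068, -0.2651, 0.1464]
orientation: [-179.5, -0.1, -96.9]
force: [1.2, -0.7, 1.0]
opening: 0.0367
gripper_force: 0.0
```

To row units: 17 cm / 75 = 0.2267, 15 cm / 75 = 0.2.

{"api": "send_rows", "payload": {"plan": [[[0, 0.0533, 0, 0, 0, 0], [0, 0.1067, 0, 0, 0, 0], [0, 0.16, 0, 0, 0, 0], [0, 0.2, 0, 0, 0, 0], [0, 0.2267, 0, 0, 0, 0], [0, 0.2267, 0, 0, 0, 0], [0, 0.2267, 0, 0, 0, 0]]]}}

```text
clock: 30.22
tool_pos: [0.4354, -0.2437, 0.1411]
orientation: [-179.9, -0.0, -97.0]
force: [0.6, -0.8, -0.4]
opening: 0.0368
gripper_force: 0.0
```

```bash
python3 - <<'E'
from h import *
s=ctrl.snapshot("scene"); cv2.imwrite("pics/f1.png",cv2.resize(s["img"][170:420,150:470,::-1],None,fx=2.4,fy=2.4)); print(ctrl.get_obs()["tool_pos"])
E
```

```text
[ 0.43627017 -0.24375191  0.14087136]
```

View pics/f1.png

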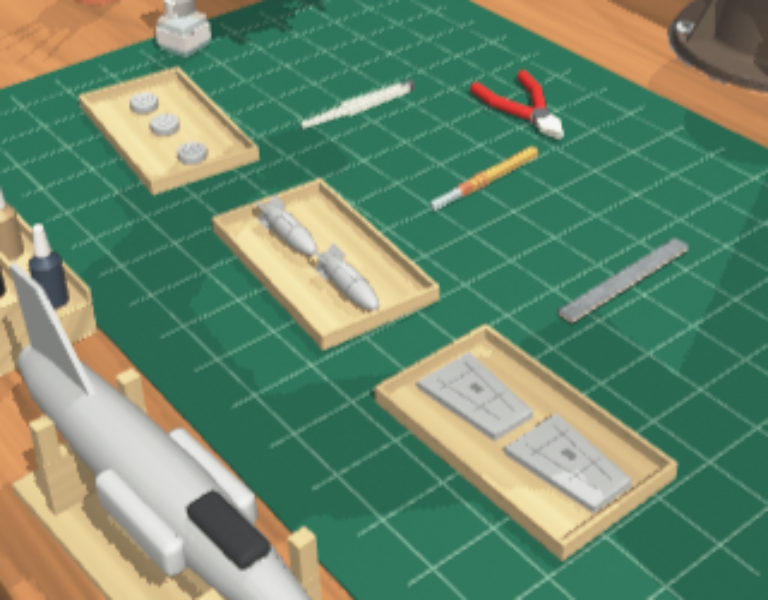

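All parts lie flat in their trays: wheels at (144,102), (165,124) and (193,152), tanks at (288,228) and (347,278), and wings at (475,395) and (567,460). None of them overlap.

```bash
python3 -c "
from plant import ctrl
print(ctrl.close_job())"
```

```text
the job is handed in; nothing more can be done
None
```

The job is handed in after about 30 s of robot time: in the last camera view the wing, the drop tank and both wheels lie flat in their matching trays, beside the parts already there and not touching them.

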